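# Riddle the chestnuts at the dumpling stall

## Robot

A 6-joint arm with a two-finger parallel gripper is mounted at the origin on the work surface. World frame = base frame: x ahead of the robot, y to its left, z up, the work surface at z = 0. Lengths are in m, angles in rad, forces in N, time in s.
With the tool pointing down it reaches from about 0.3 to 0.875 m from the base axis. Payload 4.2 kg.
Tool frame: the origin (TCP) lies between the finger pads; the fingertips stand 8 mm ahead of it and the grasp point (between the pads) lies 11 mm behind it (arm.tip_reach is the distance from the TCP to the fingertips, in m); z points along the fingers, y is the direction in which the jaws open and shut (so a half turn about z gives the same grasp; the last joint's range is limited). The gripper opens to 85 mm and grips with 20 to 120 N. Pads are 22 mm wide; open, the fingers measure 114 mm over their backs; the gripper's body (76 mm by 85 mm) begins 54 mm behind the grasp point. The pads swing forward as they close: fully open they stand 13 mm farther back than shut.
Start: joints at [1.092, 0.32, 1.565, -0, 1.257, -0.02], TCP at [0.255, 0.516, 0.239] pointing down, gripper open.
Joint ranges: [-3.11, 3.11], [-0.84, 2.01], [0.21, 2.61], [-1.34, 4.49], [0.05, 2.63], [-2.56, 2.56]. Speed limits (rad/s): [2.57, 2.57, 3.14, 3.14, 3.14, 3.14].

## Interface

Orientations are given as a rotation vector (axis times angle).
In Python, from plant import readout, imaging, order, models, arm gives the robot as it stands.
- The arm moves only by the tool move_arm, never from a script. Its argument "motion" is a list that holds one entry, the list of rows, each a list of 7 numbers: the turn, a rotation vector about the tool's x, y, z in degrees, then the shift along the tool's x, y, z in mm, then the opening, from 0 (shut) to 1 (fully open). A call has exactly 8 rows; each row shifts and turns the commanded pose from where the row before left it, along the tool's axes as they then stand; what a row does not reach is not made up. A row lasts 1/10 s, in which the tool goes at most 50 mm and 8.59 degrees, less where a joint would pass 70% of its speed; a pose out of reach is approached as far as the arm can. A call with a gripper value outside its range is refused whole. The fingers move at their own pace and stop on an object; "squeeze" is the grip in N (left out, the last holds). Time passes only in rows, so rows that do not move let the fingers close, or fill a call up. It gives the time, the measured TCP pose, the force and the opening at its end, in the units of the state.
- readout.read_state(): the state, without advancing time (a new reading comes with each control period).
- imaging.camera(name): name is "side" or "top" or "wrist"; returns a dict with "img" (420x560x3 uint8, red, green, blue), "mtx" (3x3 intrinsics, pixels), "position" and "orientation" of the camera in the world; the wrist camera has in their place "tool_from_camera" (4x4, takes a point from camera to tool coordinates, whose origin is the TCP and whose axes are the flange's). Camera axes: x right, y up, looking along -z (the intrinsics and any distortion apply to the point x, -y, -z); pixel columns grow to the right and rows downward; lengths in m; the calibration is good to about 2 mm. A picture is of the moment at which its call begins: read the wrist's pose just before it. There is no depth.
- order.hand_in(): hands the job in, once; it reports no verdict.
Trained networks look in a picture, given as the dict that the camera call returned (one of the last four; its "shot" number tells which), for a name from the list of things; names that differ only in an ending like _2 or _b are one class to them, and where a whole thing is asked for, a point or a joint stands for the part that bears it (a point fixed in the world has none). Each returns a list of dicts, best first, with "p" (0 to 1); they miss things now and then, are a little off and sometimes report something else, mostly with a low value. They report only what shows in the picture. A call takes as long as a camera call. They do not tell look-alikes from the thing itself.
- models.recognise(picture, label): "location" ([x, y, z] in m, in the coordinates of the camera as it stood for that picture, good to about 4 mm: the middle of the surface that is visible of it).
- models.landmark_of(picture, label): "location" ([x, y, z] in m, in the coordinates of the camera as it stood for that picture, good to about 4 mm: a listed point, or the origin of a listed thing).
The state is a dict: "time": time; "q": joint angles; "joint_velocities": joint speeds; "tau": joint torques, N m; "tcp_pos": TCP position; "orientation": TCP orientation; "contact_force": force on the tool from outside, world axes, zero at the start; "ft_torque": the same for the moment, N m; "grip_width": finger opening in m.
Only numpy, scipy, OpenCV 4.12 (cv2) and the standard library are available. Lean on these libraries where they do the work, as an engineer would, in place of code of your own. Each camera call takes 0.05 s, during which the arm holds its last target. There are 200 camera calls.

## Task

Shake the wooden riddle from side to side over the pan it lies on until the three small chestnuts have dropped through its bars into the pan, with the two large ones still in the riddle. Then carry it to the round basin, tip the large chestnuts over its open end into the basin, and lay the riddle back level across the middle of the pan, square to it as before.

Things in the scene. Friction and masses are not known exactly. Their poses are not given: they have to be found in the camera images.
- riddle_grip (a point): middle of the riddle's handle. The riddle is a loose wooden tray, 220 mm long (x), 148 wide (y), 0.4 kg, lying across the pan. Handle: a level wooden bar along y over the tray's middle, 10 mm thick (x), 30 high, 136 long, a post at each end; this point is its centre, 115 mm above the riddle's flat underside. x: along the tray to its closed end; z up. Side and +x end walls 48 mm high.
- riddle_mouth (a point): middle of the lip of the riddle's open -x end, 13 mm above its underside, 110 mm along -x and 102 mm below the handle point; axes as the riddle's. Floor: three steel bars along x at y = -36, 0, 36 mm, 28 mm gaps, open below from x = -66 to 66 mm of the middle; beyond, it slopes up to both ends (10 degrees at the mouth). Tipped 25 to 45 degrees, mouth down, the large nuts roll out here.
- pan_in (a point): centre of the inner floor, 6 mm above the table, of the fixed rectangular metal pan under the riddle: inside 170 mm along its x, 240 mm along its y, walls 6 mm, rim 60 mm above the table. The riddle starts with its x along the pan's x, its ends resting on the pan's long walls, at most 20 mm off-centre.
- basin_in (a point): centre of the inner floor of the fixed round metal basin, 200 mm across the rim, rim 60 mm above the table. It stands to one side of the pan; a square metal tub of like size stands at the other side.
- small1: one of the three small chestnuts, a brown ball 22 mm across, 10 g, that starts in the riddle; origin at its centre. It rests in the shallow groove on top of one of the riddle's three bars and rolls off sideways at about 9 degrees of sideways tilt, or a sideways acceleration of some 1.6 m/s2; it then drops through the gap beside the bar.
- small2: one of the three small chestnuts, a brown ball 22 mm across, 10 g, that starts in the riddle; origin at its centre. It rests in the shallow groove on top of one of the riddle's three bars and rolls off sideways at about 9 degrees of sideways tilt, or a sideways acceleration of some 1.6 m/s2; it then drops through the gap beside the bar.
- small3: one of the three small chestnuts, a brown ball 22 mm across, 10 g, that starts in the riddle; origin at its centre. It rests in the shallow groove on top of one of the riddle's three bars and rolls off sideways at about 9 degrees of sideways tilt, or a sideways acceleration of some 1.6 m/s2; it then drops through the gap beside the bar.
- large1: one of the two large chestnuts, a brown ball 40 mm across, 28 g, that starts in the riddle; origin at its centre. Too big for the 28 mm gaps: it sits between two bars and rolls only along them.
- large2: one of the two large chestnuts, a brown ball 40 mm across, 28 g, that starts in the riddle; origin at its centre. Too big for the 28 mm gaps: it sits between two bars and rolls only along them.
Things that resemble listed ones, but are neither listed nor needed, are in the scene too. What is shaped like the part that bears basin_in but yellow is not meant.

How it is judged:
On the way:
1. all three small chestnuts are in the pan while both large ones are still in the riddle (x of small1 in the frame of pan_in between -0.085 and 0.085 m and y of small1 in the frame of pan_in between -0.12 and 0.12 m and height (world z) of each of small1, small2, small3 below 0.045 m and x of small2 in the frame of pan_in between -0.085 and 0.085 m and y of small2 in the frame of pan_in between -0.12 and 0.12 m and x of small3 in the frame of pan_in between -0.085 and 0.085 m and y of small3 in the frame of pan_in between -0.12 and 0.12 m and x of large1 in the frame of riddle_grip between -0.115 and 0.11 m and y of large1 in the frame of riddle_grip between -0.07 and 0.07 m and z of large1 in the frame of riddle_grip between -0.11 and -0.02 m and x of large2 in the frame of riddle_grip between -0.115 and 0.11 m and y of large2 in the frame of riddle_grip between -0.07 and 0.07 m and z of large2 in the frame of riddle_grip between -0.11 and -0.02 m), for 0.1 s.
At the end, for the whole second after the job is handed in: The three small chestnuts lie inside the pan, the two large ones inside the round basin, and the riddle rests level (within 7 degrees) on the pan's rim, its handle at 165 to 190 mm height and within 45 mm of the pan's centre, turned at most 12 degrees from the pan's direction, released and still (x of small1 in the frame of pan_in between -0.085 and 0.085 m and y of small1 in the frame of pan_in between -0.12 and 0.12 m and height (world z) of each of small1, small2, small3 below 0.045 m and x of small2 in the frame of pan_in between -0.085 and 0.085 m and y of small2 in the frame of pan_in between -0.12 and 0.12 m and x of small3 in the frame of pan_in between -0.085 and 0.085 m and y of small3 in the frame of pan_in between -0.12 and 0.12 m and horizontal distance between each of large1, large2 and basin_in below 0.09 m and height (world z) of each of large1, large2 below 0.06 m and horizontal distance between riddle_grip and pan_in below 0.045 m and height (world z) of riddle_grip between 0.165 and 0.19 m and angle between riddle_grip's own z axis and vertical below 0.12 rad and angle between the x axis of riddle_grip and the x axis of pan_in, either way round below 0.21 rad and linear speed of riddle below 0.02 m/s); the robot touches nothing.
It also fails if it takes over 51 s, if anything falls off the work surface, if the arm or the gripper's body presses on something with over 40 N, if the wrist force passes 120 N, or if a joint passes its speed limit or range.

## Working session

There is one attempt and no reset: what is moved stays moved. The work goes in short steps, Python scripts to look and compute and a tool call to move; the robot and the scene stay as the last step left them, time stands still between calls to the robot, and variables do not carry over. Pictures are saved under pics/ and viewed, about 8 in all and at most 12, crops included, and the job is handed in when it is done.

Besides the shell and the picture viewer there is one more tool, called after ">>>" in YAML: its name, and indented under it one key for each argument. move_arm: Moves the arm, as the interface text tells. Its arguments: {"type":"object","properties":{"motion":{"type":"array"},"squeeze":{"type":"number"}},"required":["motion"]}

```bash
mkdir -p pics; cat > h.py <<'E'
import numpy as np, cv2
from scipy.spatial.transform import Rotation as R
from plant import readout, imaging, order, models, arm
def pose(c):
    o=np.array(c["orientation"],float)
    Rm=o if o.shape==(3,3) else R.from_rotvec(o).as_matrix() if o.size==3 else R.from_quat(o).as_matrix()
    return Rm,np.array(c["position"])
def world(c,p):
    Rm,t=pose(c); return Rm@np.array(p)+t
def save(c,n): cv2.imwrite("pics/"+n,cv2.cvtColor(c["img"],cv2.COLOR_RGB2BGR))
def proj(c,P):
    Rm,t=pose(c); q=Rm.T@(np.array(P)-t); q=np.array([q[0],-q[1],-q[2]]); u=c["mtx"]@q; return u[:2]/u[2]
def ray(c,uv,z):
    Rm,t=pose(c); d=np.linalg.inv(c["mtx"])@[uv[0],uv[1],1]; d=Rm@np.array([d[0],-d[1],-d[2]]); return t+d*(z-t[2])/d[2]
E
python3 - <<'E'
from h import *
s=readout.read_state(); print(s)
for n in("top","side"):
    c=imaging.camera(n); save(c,n+"0.png"); print(n,c.keys(),c["orientation"],c["position"],c["mtx"])
    for l in("riddle_grip","riddle_mouth","pan_in","basin_in","small1","large1"):
        for d in models.landmark_of(c,l)[:6]: 
            w=world(c,d["location"]); print(l,round(d["p"],2),w.round(3),proj(c,w).round())
E
```

```text
{'time': 0.0, 'q': array([ 1.09199203e+00,  3.20302712e-01,  1.56568777e+00,  2.36754196e-05,
        1.25736895e+00, -1.99937739e-02]), 'joint_velocities': array([ 0.00119612,  0.00184115, -0.00159152,  0.00344167, -0.00065446,
        0.0006254 ]), 'tau': array([-2.61329122e-03, -4.15514839e+01, -2.34168720e+01, -3.88397502e-04,
        8.16022017e-03,  3.26555337e-06]), 'tcp_pos': array([0.25443615, 0.51513236, 0.23847263]), 'orientation': array([-7.14299973e-01, -3.05883898e+00,  2.68026829e-03]), 'contact_force': array([-0.26931838, -0.30624398,  0.06406956]), 'ft_torque': array([ 0.01917737, -0.0257233 , -0.04368893]), 'grip_width': 0.0852051852959664}
top dict_keys(['img', 'mtx', 'position', 'orientation', 'shot']) [ 0.07038488 -0.05141279 -1.54845464] [ 0.39515194 -0.02868271  1.08520974] [[450.6342552    0.         280.80241696]
 [  0.         450.6342552  210.91891954]
 [  0.           0.           1.        ]]
riddle_grip 0.72 [ 0.546 -0.029  0.174] [288. 172.]
riddle_mouth 0.69 [ 0.432 -0.027  0.071] [285. 230.]
pan_in 0.92 [ 0.544 -0.034  0.008] [289. 184.]
basin_in 0.93
[... 461 characters left out ...]
tion', 'shot']) [ 1.04148401 -0.10722953 -0.16693988] [ 0.25354424 -0.99920624  0.72133194] [[517.41947822   0.         275.92565109]
 [  0.         517.41947822 214.00769256]
 [  0.           0.           1.        ]]
riddle_grip 0.59 [ 0.544 -0.025  0.174] [320. 199.]
riddle_mouth 0.63 [ 0.437 -0.033  0.075] [272. 243.]
pan_in 0.92 [ 0.548 -0.033  0.003] [318. 264.]
pan_in 0.27 [ 0.547 -0.312  0.005] [355. 347.]
basin_in 0.84 [ 0.548 -0.31   0.003] [356. 347.]
basin_in 0.61 [ 0.292 -0.353  0.004] [225. 383.]
small1 0.58 [ 0.506 -0.032  0.074] [302. 240.]
small1 0.56 [0.499 0.007 0.078] [295. 230.]
large1 0.68 [ 0.554 -0.008  0.079] [320. 231.]
large1 0.56 [ 0.583 -0.043  0.079] [336. 238.]
```

```bash
python3 - <<'E'
import cv2,numpy as np
a=cv2.imread("pics/top0.png");b=cv2.imread("pics/side0.png")
cv2.imwrite("pics/both.png",np.vstack([np.hstack([cv2.resize(a,(400,300)),cv2.resize(b,(400,300))]),cv2.resize(a[100:325,130:430],(400,300)) if 0 else np.hstack([cv2.resize(a[130:250,210:370],(400,300)),cv2.resize(a[130:340,140:430],(400,300))])]))
E
```

```text
(no output)
```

View pics/both.png

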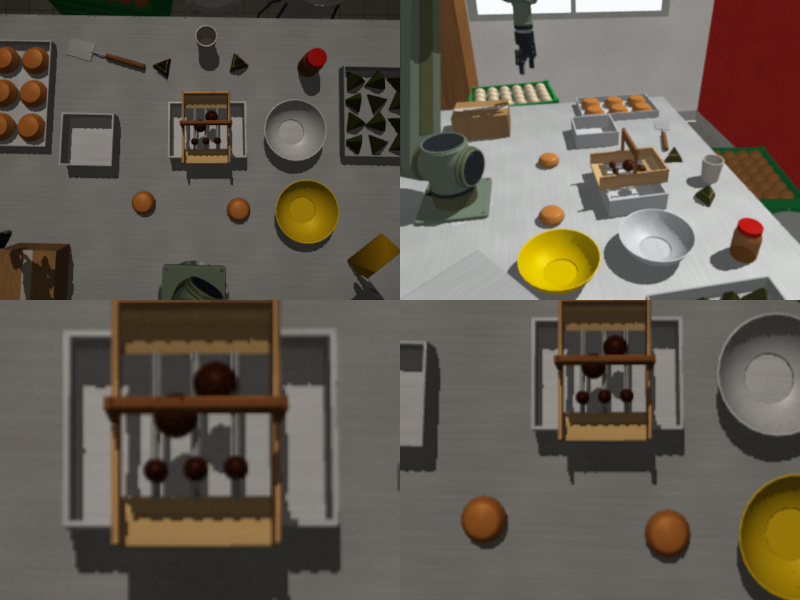

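The grey round basin at top view pixel (407,185), world (0.548,-0.313), is the one meant. The yellow one at (423,292) is excluded. The tub on the +y side is square. The riddle sits at about (0.545,-0.028), mouth towards -x, with three small nuts and two large ones. Next I measure the yaws and plan the approach.

```bash
cat >> h.py <<'E'
def plan(P,Rt,n,s=None):
    """n equal rows from measured pose to P,Rt; shift in axes before each row's turn"""
    s=s or readout.read_state(); R0=R.from_rotvec(s["orientation"]); p=np.array(s["tcp_pos"]); rv=(R0.inv()*Rt).as_rotvec()/n; d=(np.array(P)-p)/n
    for i in range(n):
        print(np.degrees(rv).round(2),((R0*R.from_rotvec(rv*i)).inv().apply(d)*1000).round(1),"post-turn",((R0*R.from_rotvec(rv*(i+1))).inv().apply(d)*1000).round(1))
DOWN=R.from_matrix(np.array([[0,1,0],[1,0,0],[0,0,-1.]]))
E
python3 - <<'E'
from h import *
c=imaging.camera("top")
for n,a,b,z in(("handle",(252,171.2),(324,171.6),.19),("pan far",(236,142.8),(344,142),.06),("pan near",(236,220),(344.4,220),.06)):
    A,B=ray(c,a,z),ray(c,b,z); d=A-B; print(n,A.round(3),B.round(3),((A+B)/2).round(3),"yaw",np.degrees(np.arctan2(-d[0],d[1])))
plan([.545,-.03,.24],DOWN,15)
E
```

```text
handle [0.544 0.043 0.19 ] [ 0.546 -0.102  0.19 ] [ 0.545 -0.03   0.19 ] yaw 0.8261586122868627
pan far [0.631 0.092 0.06 ] [ 0.637 -0.158  0.06 ] [ 0.634 -0.033  0.06 ] yaw 1.535963946469535
pan near [0.452 0.086 0.06 ] [ 0.457 -0.16   0.06 ] [ 0.455 -0.037  0.06 ] yaw 1.2180842257132385
[ 0.   -0.    4.25] [-33.5 -24.   -0. ] post-turn [-35.2 -21.5  -0. ]
[ 0.   -0.    4.25] [-35.2 -21.5  -0. ] post-turn [-36.6 -18.8  -0. ]
[ 0.   -0.    4.25] [-36.6 -18.8  -0. ] post-turn [-37.9 -16.1  -0. ]
[ 0.   -0.    4.25] [-37.9 -16.1  -0. ] post-turn [-39.  -13.2  -0. ]
[ 0.   -0.    4.25] [-39.  -13.2  -0. ] post-turn [-39.9 -10.3  -0. ]
[ 0.   -0.    4.25] [-39.9 -10.3  -0. ] post-turn [-40.5  -7.3  -0. ]
[ 0.   -0.    4.25] [-40.5  -7.3  -0. ] post-turn [-41.   -4.3  -0. ]
[ 0.   -0.    4.25] [-41.   -4.3  -0. ] post-turn [-41.2  -1.2  -0. ]
[ 0.   -0.    4.25] [-41.2  -1.2  -0. ] post-turn [-41.2   1.8  -0. ]
[ 0.   -0.    4.25] [-41.2   1.8  -0. ] post-turn [-40.9   4.9  -0. ]
[ 0.   -0.    4.25] [-40.9   4.9  -0. ] post-turn [-40.4   7.9  -0. ]
[ 0.   -0.    4.25] [-40.4   7.9  -0. ] post-turn [-39.7  10.9  -0. ]
[ 0.   -0.    4.25] [-39.7  10.9  -0. ] post-turn [-38.8  13.8  -0. ]
[ 0.   -0.    4.25] [-38.8  13.8  -0. ] post-turn [-37.7  16.6  -0. ]
[ 0.   -0.    4.25] [-37.7  16.6  -0. ] post-turn [-36.4  19.4  -0. ]
```

>>> move_arm:
  motion:
    - [[0,0,4.2,-33.5,-24,0,1],[0,0,4.2,-35,-21.5,0,1],[0,0,4.2,-36.5,-19,0,1],[0,0,4.2,-38,-16,0,1],[0,0,4.2,-39,-13,0,1],[0,0,4.2,-40,-10,0,1],[0,0,4.2,-40.5,-7,0,1],[0,0,4.2,-41,-4,0,1]]
  squeeze: 80

```text
time: 1.55
tcp_pos: [0.4116, 0.2242, 0.2396]
orientation: [1.572, 2.72, 0.001]
contact_force: [-0.0, 0.0, 0.1]
grip_width: 0.0853
```

>>> move_arm:
  motion:
    - [[0,0,4.2,-41,-1,0,1],[0,0,4.2,-41,2,0,1],[0,0,4.2,-41,5,0,1],[0,0,4.2,-40,8,0,1],[0,0,4.2,-39.5,11,0,1],[0,0,4.2,-39,14,0,1],[0,0,4,-38,16.5,0,1],[0,0,0,0,0,0,1]]

```text
time: 2.35
tcp_pos: [0.5515, -0.0308, 0.239]
orientation: [2.208, 2.232, -0.0]
contact_force: [-1.1, 0.4, 0.6]
grip_width: 0.0855
```

```bash
python3 - <<'E'
from h import *
s=readout.read_state(); c=imaging.camera("wrist"); save(c,"w1.png"); T=c["tool_from_camera"]
R0=R.from_rotvec(s["orientation"]); print(s["tcp_pos"],R0.as_matrix().round(3))
for l in("riddle_grip","riddle_mouth"):
    for d in models.landmark_of(c,l)[:2]: print(l,d["p"],(R0.apply((T@np.r_[d["location"],1])[:3])+s["tcp_pos"]).round(4))
plan([.5455,-.029,.163],R.from_euler("z",1,degrees=True)*DOWN,2)
E
```

```text
[ 0.55145493 -0.03078634  0.23901405] [[-0.011  1.     0.002]
 [ 1.     0.011 -0.002]
 [-0.002  0.001 -1.   ]]
riddle_grip 0.85 [ 0.5452 -0.0217  0.175 ]
riddle_mouth 0.92 [ 0.442  -0.0309  0.0751]
[-0.03 -0.02 -0.04] [-1.2 -1.7 38. ] post-turn [-1.2 -1.7 38. ]
[-0.03 -0.02 -0.04] [-1.2 -1.7 38. ] post-turn [-1.2 -1.7 38. ]
```

View pics/w1.png

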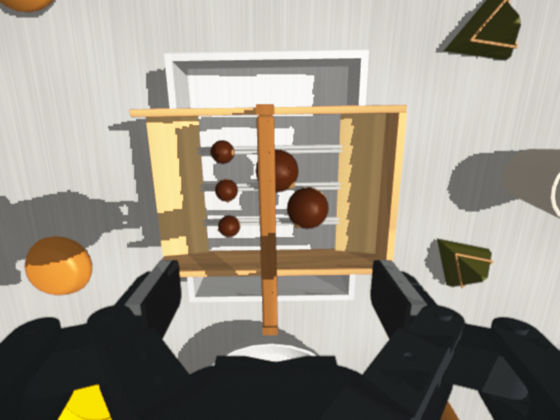

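>>> move_arm:
  motion:
    - [[0,0,0,1,-6,0,1],[0,0,0,0,0,20,1],[0,0,0,0,0,25,1],[0,0,0,0,0,20,1],[0,0,0,0,0,12,1],[0,0,0,0,0,0,0],[0,0,0,0,0,0,0],[0,0,0,0,0,0,0]]
  squeeze: 80

```text
time: 3.3
tcp_pos: [0.544, -0.0257, 0.1635]
orientation: [2.202, 2.238, 0.003]
contact_force: [-0.1, -0.3, -0.8]
grip_width: 0.0438
```

>>> move_arm:
  motion:
    - [[0,0,0,0,0,0,0],[0,0,0,0,0,0,0],[0,0,0,0,0,-4,0],[0,0,0,0,0,-6,0],[0,0,0,0,0,-6,0],[0,0,0,0,0,-4,0],[0,0,0,0,0,0,0],[0,0,0,0,0,0,0]]

```text
time: 4.1
tcp_pos: [0.5432, -0.0259, 0.1823]
orientation: [-2.204, -2.239, 0.0]
contact_force: [0.4, 0.5, -5.9]
grip_width: 0.0092
```

```bash
python3 - <<'E'
from h import *
c=imaging.camera("side"); save(c,"s2.png")
cv2.imwrite("pics/s2c.png",cv2.resize(cv2.cvtColor(c["img"],4)[130:310,200:440],(720,540)))
for d in models.landmark_of(c,"riddle_grip")[:1]: print(world(c,d["location"]))
E
```

```text
[ 0.54373841 -0.025819    0.19370863]
```

View pics/s2c.png

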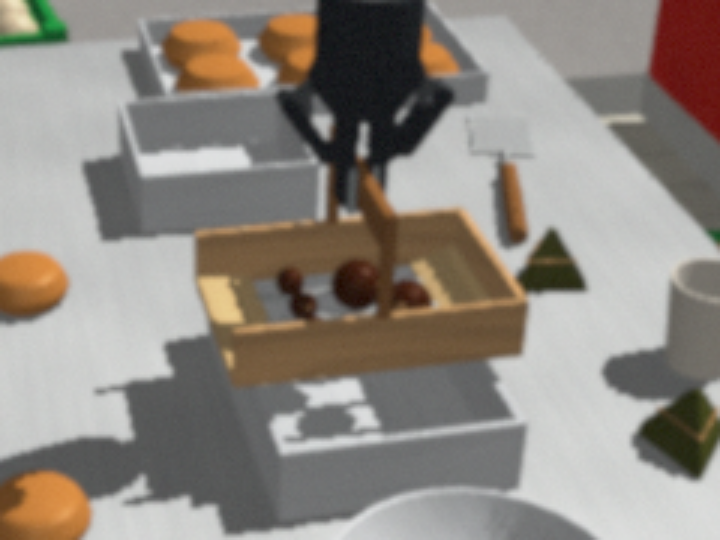

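The riddle is lifted level by 20 mm with all the nuts in. Now I shake it sideways, along tool x.

>>> move_arm:
  motion:
    - [[0,0,0,22,0,0,0],[0,0,0,-22,0,0,0],[0,0,0,-22,0,0,0],[0,0,0,22,0,0,0],[0,0,0,22,0,0,0],[0,0,0,-22,0,0,0],[0,0,0,0,0,0,0],[0,0,0,0,0,0,0]]

```text
time: 5.0
tcp_pos: [0.5432, -0.0261, 0.1821]
orientation: [-2.204, -2.238, 0.0]
contact_force: [0.8, 0.2, -5.6]
grip_width: 0.0089
```

```bash
python3 - <<'E'
from h import *
c=imaging.camera("side"); d=imaging.camera("top")
for k in(c,d):
  for l in("small1","large1","riddle_grip"):
    for e in models.landmark_of(k,l)[:4]: print(l,round(e["p"],2),world(k,e["location"]).round(3))
cv2.imwrite("pics/s3.png",np.hstack([cv2.resize(cv2.cvtColor(k["img"],4)[a:a+150,b:b+200],(400,300)) for k,a,b in((c,150,220),(d,110,190))]))
E
```

```text
small1 0.62 [ 0.505 -0.019  0.017]
small1 0.51 [ 0.501 -0.058  0.015]
large1 0.48 [ 0.55  -0.01   0.097]
large1 0.46 [ 0.58  -0.041  0.097]
riddle_grip 0.69 [ 0.542 -0.026  0.195]
small1 0.61 [ 0.502 -0.023  0.02 ]
small1 0.56 [0.502 0.013 0.018]
small1 0.53 [ 0.554 -0.011  0.097]
small1 0.42 [ 0.504 -0.055  0.014]
large1 0.38 [ 0.549 -0.011  0.098]
riddle_grip 0.81 [ 0.547 -0.028  0.194]
```

View pics/s3.png

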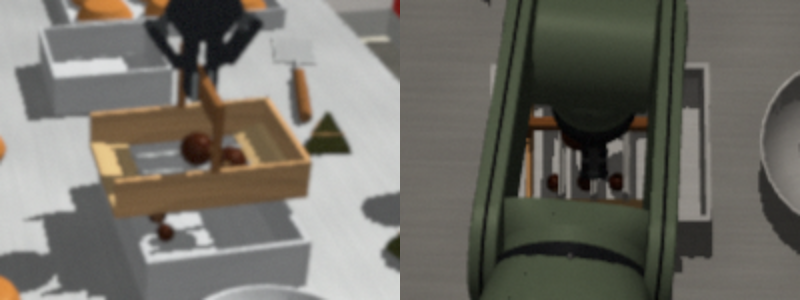

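All three small nuts are in the pan (z about 0.017, x about 0.503) and both large ones are in the riddle (z about 0.097). The red jar could be in the way, so I check it and plan the tip with the mouth as pivot.

```bash
python3 - <<'E'
from h import *
a=imaging.camera("side");b=imaging.camera("top")
for z in(.06,.09,.12,.15): print(z,ray(a,(488,308),z).round(3),ray(b,(441,78),z).round(3))
B=np.array([.548,-.313]); s=readout.read_state()
for th,mz in((0,.17),(9,.14),(9,.10),(15,.10),(20,.1),(25,.1),(30,.1),(38,.1)):
    c,sn=np.cos(np.radians(th)),np.sin(np.radians(th))
    g=np.array([B[0]+.03,B[1],mz])+.110*np.array([c,0,sn])+.102*np.array([-sn,0,c])
    t=g+.0115*np.array([sn,0,-c]); print(th,mz,"tcp",t.round(4),"farend",(np.array([B[0]+.03+.22*c,mz-.013*c+.22*sn])).round(3))
E
```

```text
0.06 [ 0.813 -0.31   0.06 ] [ 0.793 -0.381  0.06 ]
0.09 [ 0.788 -0.342  0.09 ] [ 0.781 -0.371  0.09 ]
0.12 [ 0.762 -0.373  0.12 ] [ 0.77  -0.361  0.12 ]
0.15 [ 0.737 -0.404  0.15 ] [ 0.758 -0.35   0.15 ]
0 0.17 tcp [ 0.688  -0.313   0.2605] farend [0.798 0.157]
9 0.14 tcp [ 0.6725 -0.313   0.2466] farend [0.795 0.162]
9 0.1 tcp [ 0.6725 -0.313   0.2066] farend [0.795 0.122]
15 0.1 tcp [ 0.6608 -0.313   0.2159] farend [0.791 0.144]
20 0.1 tcp [ 0.6504 -0.313   0.2227] farend [0.785 0.163]
25 0.1 tcp [ 0.6394 -0.313   0.2285] farend [0.777 0.181]
30 0.1 tcp [ 0.628  -0.313   0.2334] farend [0.769 0.199]
38 0.1 tcp [ 0.609 -0.313  0.239] farend [0.751 0.225]
```

>>> move_arm:
  motion:
    - [[0,0,0,0,0,-8,0],[0,0,0,-5,0,-14,0],[0,0,0,-10,4,-16,0],[0,0,0,-15,8,-16,0],[0,0,0,-20,9,-11,0],[0,0,0,-22,9,0,0],[0,0,0,-22,9,0,0],[0,0,0,-22,9,0,0]]

```text
time: 6.3
tcp_pos: [0.5936, -0.1421, 0.248]
orientation: [2.203, 2.239, 0.001]
contact_force: [-0.4, 0.8, -5.2]
grip_width: 0.009
```

>>> move_arm:
  motion:
    - [[0,0,0,-22,10,0,0],[0,0,0,-22,10,0,0],[0,0,0,-22,10,0,0],[0,0,0,-22,10,0,0],[0,0,0,-22,10,0,0],[0,0,0,-22,10,0,0],[0,0,0,-20,10,0,0],[0,0,0,-12,8,0,0]]

```text
time: 7.1
tcp_pos: [0.6742, -0.3058, 0.2473]
orientation: [2.205, 2.237, -0.001]
contact_force: [0.0, 0.5, -4.8]
grip_width: 0.0088
```

```bash
python3 - <<'E'
from h import *
s=readout.read_state();print(s["tcp_pos"],s["contact_force"])
c=imaging.camera("side")
for l in("large1","riddle_grip","riddle_mouth"):
    for e in models.landmark_of(c,l)[:2]: print(l,round(e["p"],2),world(c,e["location"]).round(3))
cv2.imwrite("pics/s4.png",cv2.resize(cv2.cvtColor(c["img"],4)[150:400,200:534],(668,500)))
E
```

```text
[ 0.67415679 -0.30577987  0.24725264] [ 0.04875309  0.46878756 -4.76579478]
large1 0.63 [ 0.683 -0.29   0.165]
large1 0.56 [ 0.711 -0.319  0.161]
riddle_grip 0.9 [ 0.671 -0.309  0.258]
riddle_mouth 0.72 [ 0.563 -0.31   0.158]
```

View pics/s4.png

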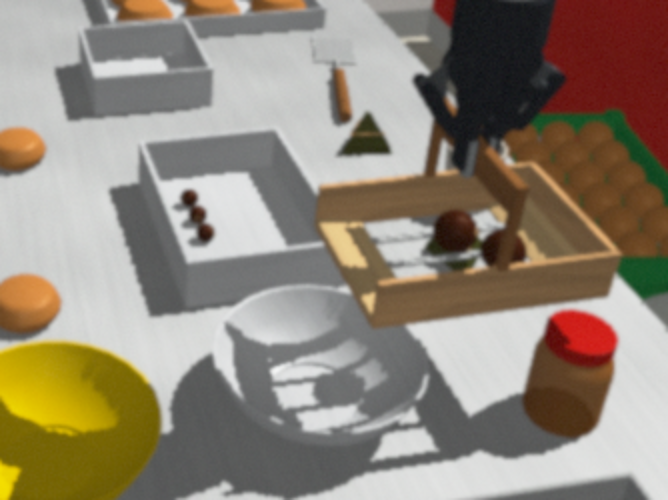

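>>> move_arm:
  motion:
    - [[-1.5,0,0,0,-1,4,0],[-1.5,0,0,0,-1,4,0],[-1.5,0,0,0,-1,4,0],[-1.5,0,0,0,-1,4,0],[-1.5,0,0,0,-1,4,0],[-1,0,0,0,0,4,0],[0,0,0,0,0,0,0],[0,0,0,0,0,0,0]]

```text
time: 8.1
tcp_pos: [0.67, -0.3031, 0.2236]
orientation: [2.128, 2.163, 0.16]
contact_force: [-0.5, -0.0, -5.1]
grip_width: 0.0088
```

```bash
python3 - <<'E'
from h import *
s=readout.read_state();M=R.from_rotvec(s["orientation"]).as_matrix();print(s["tcp_pos"],s["contact_force"],"tilt",np.degrees(np.arccos(-M[2,2])),M[:,2])
g=s["tcp_pos"]-.0115*M[:,2]; print("mouth",g-.110*M[:,1]+.102*M[:,2])
c=imaging.camera("side")
for l in("large1","riddle_mouth"):
    for e in models.landmark_of(c,l)[:2]: print(l,round(e["p"],2),world(c,e["location"]).round(3))
E
```

```text
[ 0.66997862 -0.30307047  0.22356593] [-4.72556379e-01 -3.13846142e-03 -5.14424494e+00] tilt 8.462494529028264 [ 0.14713495  0.0028202  -0.98911241]
mouth [ 0.57450695 -0.30462111  0.11786349]
large1 0.74 [ 0.687 -0.316  0.143]
large1 0.69 [ 0.666 -0.302  0.235]
riddle_mouth 0.37 [ 0.548 -0.312  0.005]
```

>>> move_arm:
  motion:
    - [[-2,0,0,0,-3.2,-3,0],[-2,0,0,0,-3.2,-2.5,0],[-2,0,0,0,-3.2,-2,0],[-2,0,0,0,-3.2,-2,0],[-2,0,0,0,-3.2,-2,0],[-2,0,0,0,-3.2,-2,0],[-2,0,0,0,-3.2,-2,0],[-2,0,0,0,-3.2,-2,0]]

```text
time: 9.05
tcp_pos: [0.6409, -0.3042, 0.2333]
orientation: [1.97, 2.003, 0.435]
contact_force: [0.2, -0.1, -6.0]
grip_width: 0.0091
```

```bash
cat > chk.py <<'E'
from h import *
import sys
s=readout.read_state();M=R.from_rotvec(s["orientation"]).as_matrix();print(s["time"],s["tcp_pos"],s["contact_force"],"tilt",np.degrees(np.arccos(-M[2,2])))
g=s["tcp_pos"]-.0115*M[:,2]; print("grip",g,"mouth",g-.110*M[:,1]+.102*M[:,2])
c=imaging.camera("side")
for l in sys.argv[2:]:
    for e in models.landmark_of(c,l)[:3]: print(l,round(e["p"],2),world(c,e["location"]).round(3))
cv2.imwrite("pics/"+sys.argv[1],cv2.resize(cv2.cvtColor(c["img"],4)[150:400,200:534],(668,500)))
E
python3 chk.py s5.png large1 riddle_mouth
```

```text
9.05 [ 0.64094702 -0.30424232  0.23329122] [ 0.16712061 -0.12404542 -6.02937931] tilt 24.525660287604467
grip [ 0.63617402 -0.3043217   0.24375364] mouth [ 0.57844712 -0.30529039  0.10529546]
large1 0.66 [ 0.631 -0.287  0.134]
large1 0.57 [ 0.625 -0.324  0.136]
riddle_mouth 0.93 [ 0.575 -0.308  0.106]
```

>>> move_arm:
  motion:
    - [[-1,0,0,0,-1.6,-1.9,0],[-1,0,0,0,-1.6,-1.9,0],[-1,0,0,0,-1.6,-1.9,0],[-1,0,0,0,-1.6,-1.9,0],[-1,0,0,0,-1.6,-1.9,0],[-1,0,0,0,-1.6,-1.9,0],[-1,0,0,0,-1.6,-1.9,0],[-1,0,0,0,-1.6,-1.9,0]]

```text
time: 10.0
tcp_pos: [0.6226, -0.3048, 0.2407]
orientation: [1.885, 1.916, 0.56]
contact_force: [-0.1, 0.1, -6.1]
grip_width: 0.0089
```

```bash
python3 chk.py s6.png large1
```

```text
10.0 [ 0.62260642 -0.30479064  0.24065289] [-0.07944377  0.11612237 -6.14967258] tilt 32.582933151877704
grip [ 0.61641419 -0.30488729  0.25034294] mouth [ 0.57866093 -0.30551022  0.10515925]
large1 0.75 [ 0.625 -0.289  0.143]
large1 0.56 [ 0.619 -0.325  0.144]
```

View pics/s6.png

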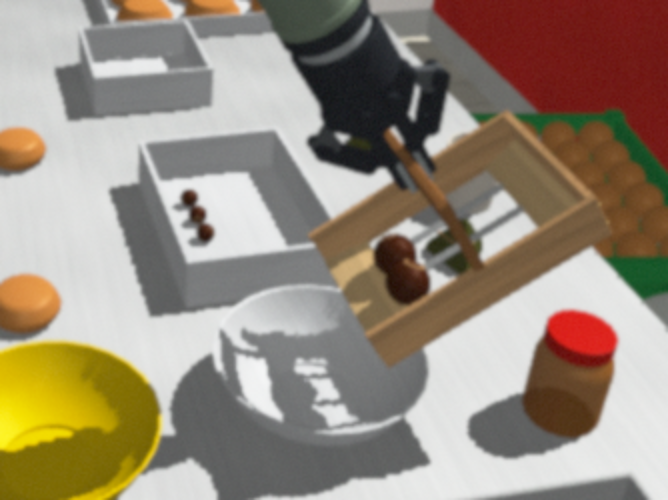

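The nuts are held at the foot of the ramp at 32 degrees, so I tilt further.

>>> move_arm:
  motion:
    - [[-1.2,0,0,0,-1.9,-2.2,0],[-1.2,0,0,0,-1.9,-2.2,0],[-1.2,0,0,0,-1.9,-2.2,0],[-1.2,0,0,0,-1.9,-2.2,0],[-1.2,0,0,0,-1.9,-2.2,0],[-1.2,0,0,0,-1.9,-2.2,0],[-1,0,0,0,-1.6,-1.9,0],[0,0,0,0,0,0,0]]

```text
time: 10.9
tcp_pos: [0.603, -0.3052, 0.2449]
orientation: [1.797, 1.825, 0.676]
contact_force: [0.1, -0.4, -5.6]
grip_width: 0.0087
```

```bash
python3 chk.py s7.png large1
```

```text
10.9 [ 0.60300208 -0.30523005  0.24491542] [ 0.05224612 -0.35204317 -5.5616058 ] tilt 40.68312123160949
grip [ 0.59550636 -0.30534255  0.25363618] mouth [ 0.57858392 -0.30561655  0.10458063]
large1 0.71 [ 0.619 -0.289  0.148]
large1 0.69 [ 0.576 -0.307  0.107]
```

>>> move_arm:
  motion:
    - [[-1,0,0,0,-1.6,-1.9,0],[-1,0,0,0,-1.6,-1.9,0],[-1,0,0,0,-1.6,-1.9,0],[0,0,0,0,0,0,0],[0,0,0,0,0,0,0],[0,0,0,0,0,0,0],[0,0,0,0,0,0,0],[0,0,0,0,0,0,0]]

```text
time: 11.8
tcp_pos: [0.5963, -0.3051, 0.2463]
orientation: [1.762, 1.791, 0.718]
contact_force: [0.8, 0.3, -4.5]
grip_width: 0.0089
```

```bash
python3 chk.py s8.png large1
```

```text
11.8 [ 0.59633994 -0.30513867  0.24626606] [ 0.83510599  0.28350094 -4.49305238] tilt 43.706412016694514
grip [ 0.58839488 -0.30526594  0.25457929] mouth [ 0.5793567  -0.30542838  0.10483857]
large1 0.71 [ 0.616 -0.29   0.149]
large1 0.56 [ 0.578 -0.311  0.026]
```

View pics/s8.png

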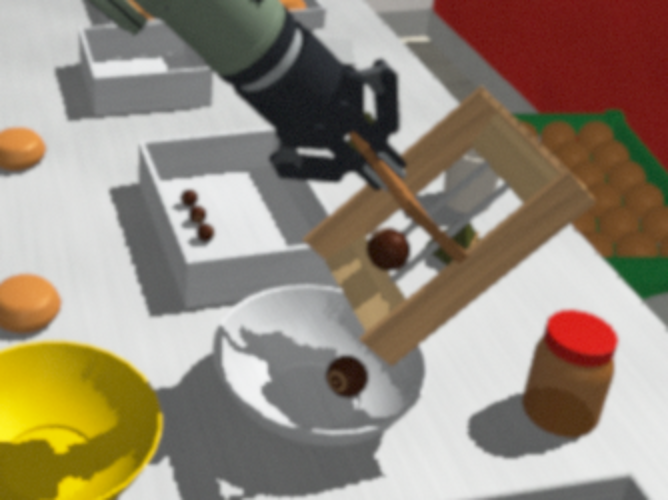

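One nut is in the basin and the other still clings at the ramp. I tilt slightly more, with a gentle jog.

>>> move_arm:
  motion:
    - [[-1,0,0,0,-1.6,-1.9,0],[-1,0,0,0,-1.6,-1.9,0],[-1,0,0,0,-1.6,-1.9,0],[0,0,0,0,8,0,0],[0,0,0,0,-8,0,0],[0,0,0,0,0,0,0],[0,0,0,0,0,0,0],[0,0,0,0,0,0,0]]

```text
time: 12.7
tcp_pos: [0.5889, -0.3054, 0.2471]
orientation: [1.728, 1.756, 0.758]
contact_force: [0.4, -0.1, -5.3]
grip_width: 0.0089
```

```bash
python3 chk.py s9.png large1
```

```text
12.7 [ 0.58892239 -0.30540677  0.24709792] [ 0.43374138 -0.07202079 -5.29417977] tilt 46.721151034796115
grip [ 0.58055111 -0.30553717  0.25498174] mouth [ 0.57939983 -0.30558075  0.10497283]
large1 0.79 [ 0.502 -0.319  0.029]
large1 0.55 [ 0.579 -0.313  0.025]
```

```bash
python3 - <<'E'
from h import *
plan([.63,-.24,.29],R.from_euler("z",-1,degrees=True)*DOWN*R.identity() if 0 else R.from_euler("z",1.2,degrees=True)*DOWN,8)
E
```

```text
[ 5.84  0.02 -0.03] [8.1 7.5 0.2] post-turn [ 8.1  7.5 -0.6]
[ 5.84  0.02 -0.03] [ 8.1  7.5 -0.6] post-turn [ 8.1  7.4 -1.4]
[ 5.84  0.02 -0.03] [ 8.1  7.4 -1.4] post-turn [ 8.1  7.2 -2.1]
[ 5.84  0.02 -0.03] [ 8.1  7.2 -2.1] post-turn [ 8.1  7.  -2.8]
[ 5.84  0.02 -0.03] [ 8.1  7.  -2.8] post-turn [ 8.1  6.7 -3.5]
[ 5.84  0.02 -0.03] [ 8.1  6.7 -3.5] post-turn [ 8.1  6.3 -4.2]
[ 5.84  0.02 -0.03] [ 8.1  6.3 -4.2] post-turn [ 8.1  5.8 -4.8]
[ 5.84  0.02 -0.03] [ 8.1  5.8 -4.8] post-turn [ 8.1  5.3 -5.4]
```

>>> move_arm:
  motion:
    - [[5.8,0,0,8,7,0,0],[5.8,0,0,8,7,-1,0],[5.8,0,0,8,7,-1.5,0],[5.8,0,0,8,7,-2,0],[5.8,0,0,8,7,-3,0],[5.8,0,0,8,6,-4,0],[5.8,0,0,8,6,-4,0],[5.9,0,0,8,5,-5,0]]

```text
time: 13.6
tcp_pos: [0.6239, -0.241, 0.2898]
orientation: [2.178, 2.226, 0.055]
contact_force: [0.5, -0.3, -4.6]
grip_width: 0.0089
```

```bash
python3 chk.py s10.png large1; python3 - <<'E'
from h import *
plan([.544,-.031,.22],R.from_euler("z",1.2,degrees=True)*DOWN,8)
E
```

```text
13.6 [ 0.62386434 -0.24103046  0.28981701] [ 0.51484461 -0.33774017 -4.61280107] tilt 2.5305544195439365
grip [ 0.6233631  -0.24111151  0.3013058 ] mouth [ 0.5179399  -0.24277411  0.19459504]
large1 0.81 [ 0.529 -0.318  0.023]
large1 0.65 [ 0.576 -0.301  0.024]
[ 0.35 -0.05  0.03] [ 26.3 -10.1   8.3] post-turn [ 26.3 -10.1   8.3]
[ 0.35 -0.05  0.03] [ 26.3 -10.1   8.3] post-turn [ 26.3 -10.    8.4]
[ 0.35 -0.05  0.03] [ 26.3 -10.    8.4] post-turn [ 26.3 -10.    8.4]
[ 0.35 -0.05  0.03] [ 26.3 -10.    8.4] post-turn [ 26.3 -10.    8.4]
[ 0.35 -0.05  0.03] [ 26.3 -10.    8.4] post-turn [26.4 -9.9  8.5]
[ 0.35 -0.05  0.03] [26.4 -9.9  8.5] post-turn [26.4 -9.9  8.5]
[ 0.35 -0.05  0.03] [26.4 -9.9  8.5] post-turn [26.4 -9.9  8.6]
[ 0.35 -0.05  0.03] [26.4 -9.9  8.6] post-turn [26.4 -9.8  8.6]
```

>>> move_arm:
  motion:
    - [[0,0,0,26,-10,8,0],[0,0,0,28,-11,9,0],[0,0,0,28,-11,9,0],[0,0,0,28,-11,9,0],[0,0,0,28,-11,9,0],[0,0,0,28,-11,9,0],[0,0,0,26,-11,9,0],[0,0,0,18,-8,6,0]]

```text
time: 14.5
tcp_pos: [0.5358, -0.032, 0.2173]
orientation: [2.178, 2.226, 0.06]
contact_force: [-0.3, -0.1, -4.2]
grip_width: 0.0089
```

>>> move_arm:
  motion:
    - [[0,0,0,0,0,0,0],[0,0,0,0,0,5,0],[0,0,0,0,0,8,0],[0,0,0,0,0,8,0],[0,0,0,0,0,8,0],[0,0,0,0,0,5,0],[0,0,0,0,0,0,0],[0,0,0,0,0,0,0]]

```text
time: 15.3
tcp_pos: [0.5395, -0.0333, 0.1839]
orientation: [2.177, 2.226, 0.057]
contact_force: [0.4, -0.5, -4.7]
grip_width: 0.0093
```

```bash
python3 chk.py s11.png riddle_grip riddle_mouth small1 large1; python3 - <<'E'
from h import *
plan([.5440,-.031,.164],R.from_euler("z",1.2,degrees=True)*DOWN,1)
E
```

```text
15.3 [ 0.53952723 -0.03326368  0.18386585] [ 0.3502959  -0.4718233  -4.68696401] tilt 2.6439134603921746
grip [ 0.53900211 -0.0333389   0.19535361] mouth [ 0.43380208 -0.03510631  0.08842452]
riddle_grip 0.77 [ 0.537 -0.033  0.194]
riddle_mouth 0.7 [ 0.435 -0.037  0.089]
small1 0.57 [ 0.508 -0.055  0.019]
large1 0.83 [ 0.577 -0.301  0.025]
large1 0.73 [ 0.526 -0.317  0.023]
large1 0.41 [ 0.433 -0.039  0.089]
[ 2.67 -0.31  0.09] [ 1.9  3.6 20.5] post-turn [ 2.1  4.5 20.3]
```

View pics/s11.png

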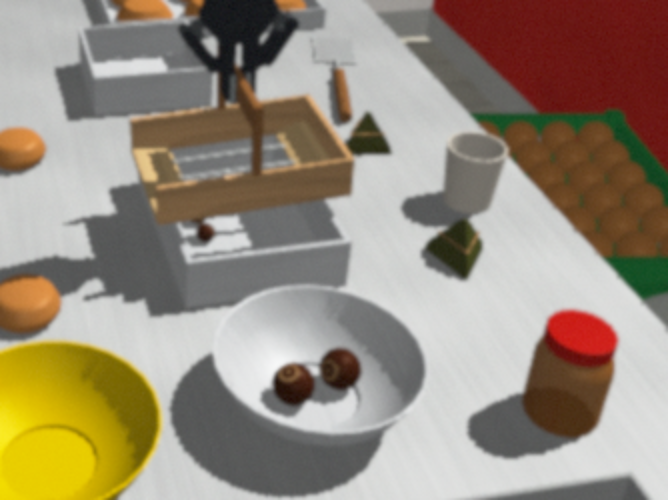

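>>> move_arm:
  motion:
    - [[2.6,-0.3,0,2,4,0,0],[0,0,0,0,0,5,0],[0,0,0,0,0,6,0],[0,0,0,0,0,5,0],[0,0,0,0,0,3,0],[0,0,0,0,0,1,0],[0,0,0,0,0,0,0],[0,0,0,0,0,0,0]]

```text
time: 16.35
tcp_pos: [0.5432, -0.0311, 0.1644]
orientation: [2.196, 2.246, 0.001]
contact_force: [-2.3, 0.2, -1.1]
grip_width: 0.0089
```

```bash
python3 chk.py s12.png riddle_grip riddle_mouth
```

```text
16.35 [ 0.54315012 -0.03114586  0.1644437 ] [-2.26211856  0.16446593 -1.14587762] tilt 0.03554199544832901
grip [ 0.54314327 -0.03114784  0.1759437 ] mouth [ 0.43323124 -0.03357499  0.07387776]
riddle_grip 0.91 [ 0.539 -0.03   0.178]
riddle_mouth 0.94 [ 0.433 -0.035  0.072]
riddle_mouth 0.35 [ 0.503 -0.055  0.018]
```

The riddle rests on the rim, with the load off the wrist. I release and retreat.

>>> move_arm:
  motion:
    - [[0,0,0,0,0,0,0.4],[0,0,0,0,0,0,0.8],[0,0,0,0,0,0,1],[0,0,0,0,0,0,1],[0,0,0,0,0,0,1],[0,0,0,0,0,0,1],[0,0,0,0,0,-15,1],[0,0,0,0,0,-20,1]]

```text
time: 17.3
tcp_pos: [0.5426, -0.031, 0.1986]
orientation: [-2.195, -2.245, 0.002]
contact_force: [0.8, 0.4, 0.1]
grip_width: 0.0855
```

>>> move_arm:
  motion:
    - [[0,0,0,0,0,-25,1],[0,0,0,0,0,-25,1],[0,0,0,0,0,-25,1],[0,0,0,0,0,-25,1],[0,0,0,0,-20,0,1],[0,0,0,0,-40,0,1],[0,0,0,0,-40,0,1],[0,0,0,0,-40,0,1]]

```text
time: 18.1
tcp_pos: [0.4018, -0.0342, 0.2989]
orientation: [2.196, 2.246, 0.001]
contact_force: [0.3, 0.2, 0.7]
grip_width: 0.0854
```

```bash
python3 chk.py s13.png riddle_grip riddle_mouth small1 large1 pan_in; python3 - <<'E'
from h import *
c=imaging.camera("top")
for l in("riddle_grip","riddle_mouth","small1","large1"):
    for e in models.landmark_of(c,l)[:3]: print(l,round(e["p"],2),world(c,e["location"]).round(3))
b=cv2.resize(cv2.cvtColor(c["img"],4)[110:260,190:450],(668,385))
cv2.imwrite("pics/f.png",cv2.resize(np.vstack([cv2.imread("pics/s13.png")[:,:668],b]),(453,600)))
E
```

```text
18.1 [ 0.4017628 -0.0342441  0.2989279] [0.32681361 0.17491571 0.73910306] tilt 0.019703663214191345
grip [ 0.40175943 -0.03424616  0.3104279 ] mouth [ 0.29181733 -0.0367095   0.20839522]
riddle_grip 0.94 [ 0.543 -0.031  0.175]
riddle_mouth 0.62 [ 0.432 -0.037  0.076]
small1 0.61 [ 0.502 -0.055  0.018]
large1 0.73 [ 0.576 -0.301  0.025]
large1 0.55 [ 0.53  -0.314  0.025]
pan_in 0.7 [ 0.543 -0.034  0.005]
riddle_grip 0.94 [ 0.548 -0.031  0.173]
riddle_mouth 0.42 [ 0.545 -0.034  0.009]
small1 0.59 [ 0.503 -0.055  0.015]
large1 0.75 [ 0.53  -0.316  0.026]
large1 0.65 [ 0.577 -0.303  0.025]
```

View pics/f.png

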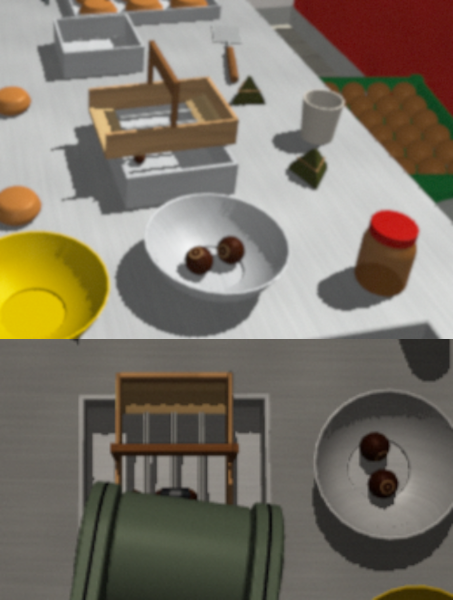

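The riddle lies level and square on the pan, both large nuts are in the grey basin, and the arm is clear of everything. I hand in.

```bash
python3 -c "from plant import order; print(order.hand_in())"
```

```text
the job is handed in; nothing more can be done
None
```

The job is done and handed in at about 18 s of the 51 s allowed; the hand-in gives no verdict.

- **Shaking:** I lifted the riddle 20 mm over the pan and shook it ±22 mm sideways. All three small chestnuts dropped into the pan, and both large ones stayed in the riddle.
- **Tipping:** I tipped the riddle over the grey round basin. The large nuts stuck at the foot of the ramp at 32 degrees. The first left at 41 to 44 degrees. The second needed about 47 degrees and a small jog, slightly over the 25 to 45 degrees you gave.
- **Laying back:** I set the riddle down on the pan, released it and moved the arm clear.

**Last checks:**
- The handle stands at about (0.543 to 0.548, -0.031, 0.174), within about 5 mm of the pan's centre. The riddle is level, and its yaw is within about 1 degree of the pan's.
- The large nuts lie at (0.530, -0.315) and (0.577, -0.302), inside the basin, with their centres at 0.025 m height.
- Only one small nut showed in the last pictures. The riddle and arm hid the other two, which I last saw lying in the pan while the riddle was over the basin.
- The networks gave a few false low-confidence hits (for example, a riddle mouth on the pan floor), which the pictures ruled out.

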